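# Put the chopstick rest away and click the slide cover shut

### The arm

A 7-joint arm with a two-finger parallel gripper is mounted at the origin on the work surface. World frame = base frame: x ahead of the robot, y to its left, z up, the work surface at z = 0. Lengths are in mm, angles in rad, forces in N, time in s.
With the tool pointing down it reaches from about 400 to 850 mm from the base axis. Payload 4.4 kg.
Tool frame: the origin (TCP) lies between the finger pads; the fingertips stand 17 mm ahead of it and the grasp point (between the pads) lies 2 mm behind it (nose_length is the distance from the TCP to the fingertips, in mm); z points along the fingers, y is the line along which they close (so a half turn about z gives the same grasp; the last joint's range is limited). The gripper opens to 94 mm and grips with 3 to 60 N. Pads are 16 mm wide; open, the fingers measure 119 mm over their backs; the gripper's body (75 mm by 177 mm) begins 78 mm behind the grasp point.
Start: joints at [1.068, 0.628, 0.038, 1.517, -0.027, 0.996, -0.02], TCP at [275.006, -588.973, 222.478] pointing down, gripper open.
Joint ranges: [-3.06, 3.06], [-0.37, 2.12], [-1.25, 1.32], [0.18, 2.47], [-1.1, 4.24], [0.23, 1.98], [-2.94, 2.94]. Speed limits (rad/s): [2.57, 2.57, 3.14, 3.14, 3.14, 3.14, 3.14].

### API

Orientations are given as a unit quaternion [x, y, z, w].
In Python, from cell import * gives the robot as it stands.
- The arm moves only by the tool play_rows, never from a script. Its argument "targets" is a list of rows, each a list of 7 numbers: the shift along the world's x, y, z in mm, then the turn, a rotation vector about the world's x, y, z in degrees, then the opening, from -1 (shut) to 1 (fully open). In form: [[dx, dy, dz, rx, ry, rz, hand], ...]. A call has 1 to 8 rows; each row shifts and turns the commanded pose from where the row before left it; what a row does not reach is not made up. A row lasts 1/12 s, in which the tool goes at most 41.7 mm and 7.16 degrees, less where a joint would pass 70% of its speed; a pose out of reach is approached as far as the arm can. A call is refused whole if a number of a shift passes 41.7 or a number of a turn 7.16, either way. A call with a gripper value outside its range is refused whole. The fingers move at their own pace and stop on an object; the grip force is fixed at half the most. Time passes only in rows, so rows that do not move let the fingers close. It gives the time, the measured TCP pose, the force, the opening and the grip force at its end, in the units of the state.
- get_obs(): the state, without advancing time (a new reading comes with each control period).
- camera(name): name is "scene" or "top"; returns the picture (384x512x3 uint8, red, green, blue); there is no depth.
- camera_model(name): a dict with "fx", "fy", "cx", "cy" (pixels), "k1" (the pictures are not rectified: a ray, as slopes to the right and down, at radius r is drawn at 1 + k1 r^2 times it, then the intrinsics apply), "extrinsics" (4x4, takes a point from camera to world coordinates). Camera axes: x right, y up, looking along -z (the intrinsics and any distortion apply to the point x, -y, -z); pixel columns grow to the right and rows downward; lengths in mm; the calibration is good to about 2 mm. A picture is of the moment at which its call begins. camera_model takes no time and is no camera call.
- finish_job(): hands the job in; it is judged then, once.
Trained networks look in the newest picture that a camera, given by its name, has taken for a name from the list of things; names that differ only in an ending like _2 or _b are one class to them, and where a whole thing is asked for, a point or a joint stands for the part that bears it (a point fixed in the world has none). Each returns a list of dicts, best first, with "p" (0 to 1); they miss things now and then, are a little off and sometimes report something else, mostly with a low value. They report only what shows in the picture. A call takes as long as a camera call.
- outline_of(camera, thing): "pixels" (384x512 bool, what is visible of it).
- landmark_of(camera, thing): "point" ([x, y, z] in mm, in world coordinates, good to about 4 mm: a listed point, or the origin of a listed thing).
The state is a dict: "time": time; "joint_positions": joint angles; "qd": joint speeds; "effort": joint torques, N m; "tcp_pos": TCP position; "tool_rot": TCP orientation; "ft_force": force on the tool from outside, world axes, zero at the start; "wrist_torque": the same for the moment, N m; "width": finger opening in mm; "grasp_force": force on a finger pad.
Only numpy, scipy, OpenCV 4.12 (cv2) and the standard library are available. Lean on these libraries where they do the work, as an engineer would, in place of code of your own. Each camera call takes 0.05 s, during which the arm holds its last target. There are 200 camera calls.

### The job

Lay the chopstick rest that is out on the table down flat in the open end of its box with the other two (do not drop it in), then slide the cover along its rails until its tongue clicks down behind the catch and stays shut. Feel for the click and do not force the cover; leave everything else on the table where it is.

Things in the scene. Friction and masses are not known exactly. Their poses are not given: they have to be found in the camera images.
- box: White plastic box 270 (x) x 110 x 44 mm, held to the table by suction feet; it does not move. Origin: centre of its underside; +x is the way the cover closes, z up. Floor 4 mm thick, 100 mm wide inside. The end wall at -x is 33 mm high and the cover slides out over it. At the start the box is open from the cover's leading edge to x = 84 mm; the rest goes there.
- rail (a point): Point on the box's middle line, 34 mm above the table, level with the tops of its two rails. The cover runs along both long sides on these rails (under its edges, |y| = 43 to 50 mm) and beneath lips (underside z = 39 mm, top 44 mm) that reach in to |y| = 44 mm. Axes as the box's.
- catch (a point): Nominal middle of the stop face at the box's +x end (x = 122 mm, 34 mm up) that halts the cover's leading edge. The stop belongs to a steel catch plate with a 36 mm wide ramped cross ledge before it (ramp foot 27.5 mm, ledge rear 8.5 mm before the stop, ledge top 33 mm up). The plate is adjustable in slots: stop and ledge together stand up to 9 mm either way along x from here, not measured.
- cover: Grey slide cover, plate 264 (x) x 98 x 4 mm, captive in the grooves (1 mm play each way). Origin: centre of the plate's underside; x as the box's. Shut, its origin is at x = -10 mm in the box frame (+-9 with the catch); it starts 107 to 127 mm short of x = -10. Push it along +x. It cracks if over 20 N acts between cover and box (a push of about 15 N), pressing down included.
- cover_nose (a point): Middle of the cover's leading edge, level with its underside: 132 mm ahead of the cover's origin. When shut it stands against the stop of the catch.
- thumb_bar (a point): Centre of the top of the cover's thumb bar, a raised bar across the cover: 10 mm thick (x) x 60 mm (y) x 13 mm above the plate, upright faces, 80 mm behind the cover's origin. Its top is 51 mm above the table, the plate around it 38 mm. Push on its rear (-x) face, or pinch it. Axes as the cover's.
- tab (a joint): Bend (rad) of the cover's spring tongue, 30 x 54 mm between two slots in the middle of the leading edge, barb under its tip: 0 relaxed, about 0.06 on the ledge, 0 again once clicked down behind it. It begins to bend about 23 mm before the stop; the push needed grows to about 6 to 11 N, then falls; the click comes 1.5 mm before the stop. Let go sooner, the cover stays part-way.
- rest: White ceramic chopstick rest lying on the table, a bar 50 (x) x 16 (y) x 13 mm with two raised rounded ends, the middle 8 mm high; 28 g. Origin: centre of its underside. Grasp across its 16 mm width.
- rest_a: One of two identical chopstick rests already in the box, under the cover; origin at the centre of its underside.
- rest_b: The other rest already in the box.
- plate: Red melamine plate, 200 mm across, 20 mm high; origin under its centre. Not to be disturbed.
- chopsticks_1: Lowest of a stack of three pairs of bamboo chopsticks, each pair 225 x 15 x 6.5 mm, banded in paper; origin under its centre, x along the sticks. Not to be disturbed.
- chopsticks_2: Middle pair of the stack.
- chopsticks_3: Top pair of the stack.
- tong: Stainless serving tong, about 235 x 60 x 16 mm, lying along its x; origin under its middle. Not to be disturbed.
- jar: Clear acrylic jar with a twist cap, 84 mm across, 115 mm high; origin under its centre. Not to be disturbed.
- dish: White ceramic sauce dish, 84 mm across, 24 mm high; origin under its centre. Not to be disturbed.
- spoon: White melamine spoon 140 mm long, lying along its x. Not to be disturbed.
- burner: Portable induction burner with a shallow lidded pot on it, 300 x 360 x 62 mm (145 mm with the pot), fixed; origin under its centre. A black toggle switch and a dial stand on the control strip along its -y edge.

How it is judged (in metres and radians):
On the way, in this order (a step that is already met when the one before it is completed fails the run):
1. the rest lies flat on the floor of the box, let go, while the cover is still open (x of rest in the frame of box between -0.13 and 0.127 m and y of rest in the frame of box between -0.048 and 0.048 m and z of rest in the frame of box between 0 and 0.01 m and angle between rest's own z axis and vertical below 0.2 rad and contact force between rest and the fingers below 0.1 N and linear speed of rest below 0.03 m/s and x of cover in the frame of box below -0.08 m), for 0.2 s.
2. the cover's tongue is riding over the catch's ledge (value of joint tab above 0.04 rad), for 0.05 s.
3. the cover is home and its tongue has clicked down behind the ledge (x of cover in the frame of box above -0.0225 m and value of joint tab below 0.03 rad and linear speed of cover below 0.01 m/s), for 0.2 s.
At the end, for the whole second after the job is handed in: The rest lies flat (within 0.2 rad) on the floor of the box beside the other two, let go and still; the cover stands home against the catch (its origin beyond x = -22.5 mm in the box frame) and is still, its tongue relaxed behind the ledge (bend under 0.03 rad) (all of step 3 and x of rest in the frame of box between -0.13 and 0.127 m and y of rest in the frame of box between -0.048 and 0.048 m and z of rest in the frame of box between 0 and 0.01 m and angle between rest's own z axis and vertical below 0.2 rad and contact force between rest and the fingers below 0.1 N and linear speed of rest below 0.03 m/s and x of rest_a in the frame of box between -0.13 and 0.127 m and y of rest_a in the frame of box between -0.048 and 0.048 m and z of rest_a in the frame of box between 0 and 0.01 m and x of rest_b in the frame of box between -0.13 and 0.127 m and y of rest_b in the frame of box between -0.048 and 0.048 m and z of rest_b in the frame of box between 0 and 0.01 m); the robot touches nothing.
It fails at once if more than 20 N acts between the cover and the box (forced, slammed or pressed down) (contact force between cover and box above 20 N).
It fails at once if the rest is dropped into the box (moves faster than 0.55 m/s inside it) (linear speed of rest above 0.55 m/s and z of rest in the frame of box below 0.034 m and x of rest in the frame of box between -0.13 and 0.13 m and y of rest in the frame of box between -0.05 and 0.05 m).
It fails at once if something else on the table is shifted by more than 20 mm (distance of any of plate, chopsticks_1, chopsticks_2, chopsticks_3, tong, jar, dish, spoon from where it was at the start of the episode above 0.02 m).
It fails at once if the burner is knocked (contact force between burner and the arm above 2 N).
It also fails if it takes over 56 s, if anything falls off the work surface, if the arm or the gripper's body presses on something with over 40 N, if the wrist force passes 120 N, or if a joint passes its speed limit or range.

## Working session

There is one attempt and no reset: what is moved stays moved. The work goes in short steps, Python scripts to look and compute and a tool call to move; the robot and the scene stay as the last step left them, time stands still between calls to the robot, and variables do not carry over. Pictures are saved under pics/ and viewed, at most 10 in all, crops included, and the job is handed in when it is done.

Besides the shell and the picture viewer there is one more tool, called after "Call:" as name(argument=value, ...), one argument or row to a line, values as JSON. play_rows: Moves the arm, as the interface text tells. Its arguments: {"type":"object","properties":{"targets":{"type":"array"}},"required":["targets"]}

```bash
mkdir -p pics; cat > h.py <<'E'
from cell import *
import numpy as np, cv2
def ray(cam,uv,z):
    m=camera_model(cam);K=np.array([[m['fx'],0,m['cx']],[0,m['fy'],m['cy']],[0,0,1.]])
    E=np.array(m['extrinsics'])
    p=cv2.undistortPoints(np.array(uv,float).reshape(-1,1,2),K,np.array([m['k1'],0,0,0.])).reshape(-1,2)
    d=np.c_[p[:,0],-p[:,1],-np.ones(len(p))]@E[:3,:3].T
    o=E[:3,3]; return o+d*((z-o[2])/d[:,2])[:,None]
def proj(cam,P):
    m=camera_model(cam);E=np.array(m['extrinsics']);P=np.atleast_2d(P)
    c=(P-E[:3,3])@E[:3,:3]; s=c[:,:2]*[1,-1]/-c[:,2:]
    s=s*(1+m['k1']*(s**2).sum(1,keepdims=True)); return s*[m['fx'],m['fy']]+[m['cx'],m['cy']]
def rect(cam,mask,z):
    cs,_=cv2.findContours(mask.astype(np.uint8),0,1); c=max(cs,key=cv2.contourArea)
    return cv2.minAreaRect(ray(cam,c[:,0],z)[:,:2].astype(np.float32))
E
python3 - <<'E'
from h import *
np.set_printoptions(precision=1,suppress=True)
ims=[]
for c in ['top','scene']:
    im=camera(c); cv2.imwrite(f'pics/{c}0.png',cv2.resize(im[...,::-1],(800,600)))
    print(c,np.array(camera_model(c)['extrinsics'])[:3,3])
    for t in ['box','rail','catch','cover','cover_nose','thumb_bar','rest']:
        print(t,[(round(d['p'],2),np.array(d['point']).round(1)) for d in landmark_of(c,t)][:4])
    for t,z in [('rest',10),('cover',38),('thumb_bar',51),('box',44)]:
        for d in outline_of(c,t)[:3]:
            print(' ol',t,round(d['p'],2),d['pixels'].sum(),rect(c,d['pixels'],z))
print({k:np.round(v,2) for k,v in get_obs().items()})
E
```

```text
top [ 322.1   50.9 1493.8]
box [(0.73, array([516.2, 161.8,   0.1]))]
rail [(0.66, array([515.7, 166.1,  36.4])), (0.6, array([ 349.5, -279. ,   -3.5]))]
catch [(0.59, array([547.8, 276.9,  39.1]))]
cover [(0.82, array([477.7,  34.4,  35.2])), (0.47, array([ 500.5, -474.3,   -0.1]))]
cover_nose [(0.67, array([515.6, 163.9,  32.6]))]
thumb_bar [(0.56, array([459. , -40.1,  48.9]))]
rest [(0.6, array([ 482.5, -285.8,    2.6]))]
 ol rest 0.73 516 ((749.643798828125, -60.71924591064453), (85.68058013916016, 113.79405212402344), 73.29150390625)
 ol rest 0.62 1824 ((484.0043640136719, 32.3941650390625), (273.5632019042969, 101.86036682128906), 74.18499755859375)
 ol rest 0.38 67 ((484.1816711425781, -284.5174865722656), (18.25579261779785, 51.126983642578125), 73.6072006225586)
 ol cover 0.81 1818 ((481.61822509765625, 29.927749633789062), (272.94195556640625, 101.3124771118164), 72.57469177246094)
 ol thumb_bar 0.65 1675 ((478.6280517578125, 33.10302734375), (260.0708312988281, 95.75581359863281), 75.50621795654297)
 ol box 0.73 1258 ((511.94775390625, 161.5542755126953), (264.44226074218
[... 1004 characters left out ...]
47), 75.0483627319336)
 ol thumb_bar 0.67 1293 ((492.92669677734375, 22.63812255859375), (259.9003601074219, 100.00330352783203), 74.74066162109375)
 ol box 0.78 1708 ((538.9108276367188, 140.7683868408203), (297.307861328125, 176.14358520507812), 73.72923278808594)
{'time': np.float64(1.2), 'joint_positions': array([ 1.1,  0.6,  0. ,  1.5, -0. ,  1. , -0. ]), 'qd': array([0., 0., 0., 0., 0., 0., 0.]), 'effort': array([ -0. , -55. ,   1.1, -18.7,  -0.1,   0. ,   0. ]), 'tcp_pos': array([ 275. , -588.9,  222.5]), 'tool_rot': array([ 1. ,  0.2,  0. , -0. ]), 'ft_force': array([ 0.2,  0.6, -0.4]), 'wrist_torque': array([ 0.,  0., -0.]), 'grasp_force': np.float64(0.0), 'width': np.float64(94.0)}
```

View pics/top0.png

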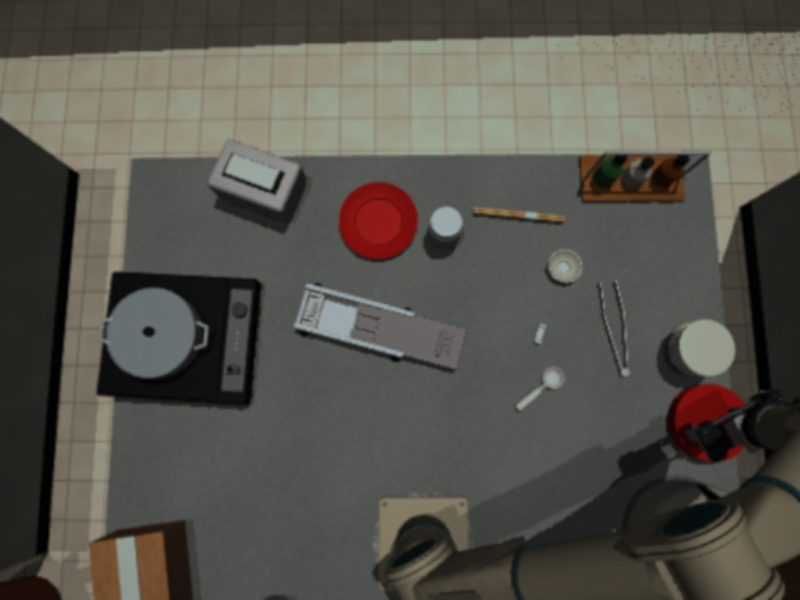

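View pics/scene0.png

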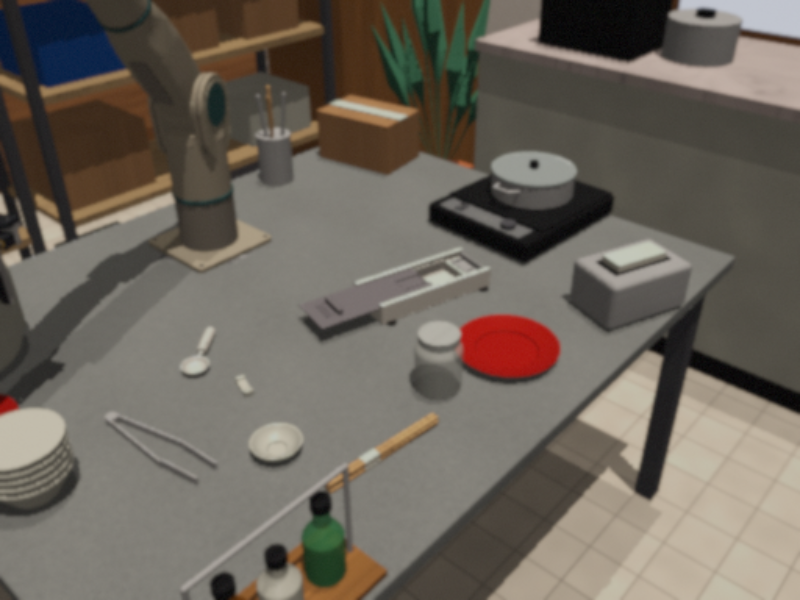

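```bash
python3 - <<'E'
from h import *
from scipy.spatial.transform import Rotation as R
o=get_obs(); M=R.from_quat(o['tool_rot']).as_matrix(); print(M.round(3)); print(np.degrees(np.arctan2(M[1,1],M[0,1])), o['tcp_pos'])
for c in ['top','scene']:
  camera(c)
  for d in outline_of(c,'rest'):
    r=rect(c,d['pixels'],8)
    if abs(r[0][1]+286)<20:print(c,d['p'],r)
  print([d['point'] for d in landmark_of(c,'rest')])
E
```

```text
[[ 0.906  0.423  0.   ]
 [ 0.423 -0.906  0.   ]
 [ 0.    -0.    -1.   ]]
-64.97199562158438 [ 275.03756712 -588.93599445  222.48224305]
top 0.45 ((482.90399169921875, -284.66180419921875), (15.504484176635742, 44.582550048828125), 76.29209899902344)
[[482.7, -288.2, 2.4]]
scene 0.62 ((482.7933044433594, -285.011962890625), (16.499679565429688, 60.899681091308594), 69.94306182861328)
[[487.4, -287.6, -0.8]]
```

Call:
play_rows(
  targets=[
    [21, 30, -5, 0, 0, -5, 0],
    [21, 30, -5, 0, 0, -5, 0],
    [21, 30, -5, 0, 0, -5, 0],
    [21, 30, -5, 0, 0, -5, 0],
    [21, 30, -5, 0, 0, -5, 0],
    [21, 30, -5, 0, 0, -5, 0],
    [21, 30, -5, 0, 0, -5, 0],
    [21, 30, -5, 0, 0, -5, 0],
  ],
)

```text
time: 2.17
tcp_pos: [443.9, -347.5, 182.5]
tool_rot: [0.991, -0.133, 0.0, 0.0]
ft_force: [0.0, -0.3, 1.0]
width: 47.7
grasp_force: 0.0
```

Call:
play_rows(
  targets=[
    [21, 30, -10, 0, 0, -1, 0],
    [20, 33, -12, 0, 0, 0, 0],
    [0, 0, -20, 0, 0, 0, 0],
    [0, 0, -20, 0, 0, 0, 0],
    [0, 0, 0, 0, 0, 0, 0],
    [0, 0, 0, 0, 0, 0, 0],
  ],
)

```text
time: 2.67
tcp_pos: [483.4, -285.8, 120.0]
tool_rot: [0.99, -0.139, -0.001, -0.0]
ft_force: [-0.0, -0.2, 0.8]
width: 46.9
grasp_force: 0.0
```

Call:
play_rows(
  targets=[
    [0, 0, -30, 0, 0, 0, 0],
    [0, 0, -30, 0, 0, 0, 0],
    [0, 0, -20, 0, 0, 0, 0],
    [0, 0, -12, 0, 0, 0, 0],
    [0, 0, -8, 0, 0, 0, 0],
    [0, 0, 0, 0, 0, 0, 0],
    [0, 0, 0, 0, 0, 0, 0],
  ],
)

```text
time: 3.25
tcp_pos: [484.5, -286.8, 21.4]
tool_rot: [0.99, -0.139, 0.001, 0.0]
ft_force: [0.4, -0.0, 0.9]
width: 47.3
grasp_force: 0.0
```

Call:
play_rows(
  targets=[
    [0, 0, 0, 0, 0, 0, -0.4],
    [0, 0, 0, 0, 0, 0, -0.7],
    [0, 0, 0, 0, 0, 0, -1],
    [0, 0, 0, 0, 0, 0, -1],
    [0, 0, 0, 0, 0, 0, -1],
    [0, 0, 0, 0, 0, 0, -1],
    [0, 0, 0, 0, 0, 0, -1],
  ],
)

```text
time: 3.83
tcp_pos: [484.3, -286.1, 20.9]
tool_rot: [0.99, -0.139, 0.0, 0.0]
ft_force: [0.4, 0.5, 5.2]
width: 15.5
grasp_force: 29.9
```

Call:
play_rows(
  targets=[
    [0, 0, 10, 0, 0, 0, -1],
    [0, 0, 20, 0, 0, 0, -1],
    [0, 0, 30, 0, 0, 0, -1],
    [0, 0, 35, 0, 0, 0, -1],
    [0, 0, 15, 0, 0, 0, -1],
    [0, 0, 0, 0, 0, 0, -1],
    [0, 0, 0, 0, 0, 0, -1],
  ],
)

```text
time: 4.42
tcp_pos: [484.4, -286.0, 131.5]
tool_rot: [0.99, -0.139, 0.001, 0.0]
ft_force: [-0.2, 0.5, -0.3]
width: 15.2
grasp_force: 29.9
```

```bash
python3 - <<'E'
from h import *
im=camera('scene'); o=get_obs(); u,v=proj('scene',o['tcp_pos'])[0]
print(u,v,o['tcp_pos'],o['ft_force'],o['width'])
u,v=int(u),int(v); cv2.imwrite('pics/s1.png',cv2.resize(im[max(0,v-50):v+50,max(0,u-60):u+60,::-1],None,fx=5,fy=5,interpolation=2))
print([(d['p'],d['point']) for d in landmark_of('scene','rest')])
# box from several landmarks now unobstructed
for c in ['top','scene']:
  camera(c)
  for t in ['box','rail','catch','cover','cover_nose','thumb_bar']: 
    d=landmark_of(c,t)
    if d: print(c,t,d[0]['p'],d[0]['point'])
E
```

```text
151.1631249396879 210.13744938129472 [ 483.64174004 -285.48342341  130.29159793] [ 0.50940703  0.78373203 -0.41700287] 15.50174200301846
[(0.56, [489.3, -285.8, 109.5]), (0.47, [498.3, -474.9, 0.8])]
top box 0.67 [515.9, 160.8, -0.5]
top rail 0.62 [513.9, 165.4, 39.2]
top catch 0.78 [547.8, 278.2, 34.3]
top cover 0.71 [479.1, 31.4, 33.8]
top cover_nose 0.95 [512.2, 162.3, 32.4]
top thumb_bar 0.82 [461.5, -41.1, 50.0]
scene box 0.56 [516.1, 160.8, 1.7]
scene rail 0.65 [513.7, 164.3, 27.5]
scene catch 0.8 [549.1, 278.8, 32.9]
scene cover 0.84 [479.9, 31.7, 34.3]
scene cover_nose 0.98 [517.7, 161.1, 32.9]
scene thumb_bar 0.82 [461.1, -44.1, 51.8]
```

View pics/s1.png

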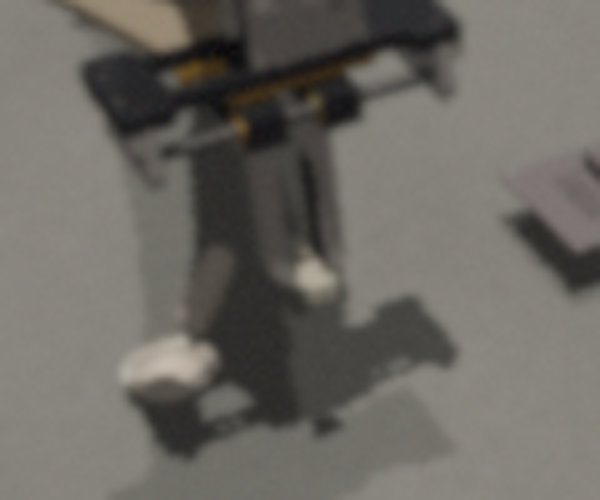

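Call:
play_rows(
  targets=[
    [3, 20, 0, 0, 0, 0, -1],
    [3, 35, 0, 0, 0, 0, -1],
    [3, 35, 0, 0, 0, 0, -1],
    [3, 35, 0, 0, 0, 0, -1],
    [3, 35, 0, 0, 0, 0, -1],
    [3, 35, 0, 0, 0, 0, -1],
    [3, 35, 0, 0, 0, 0, -1],
    [3, 35, 0, 0, 0, 0, -1],
  ],
)

```text
time: 5.88
tcp_pos: [508.0, -19.3, 130.7]
tool_rot: [0.99, -0.139, 0.0, -0.0]
ft_force: [-0.2, 0.7, -0.4]
width: 15.2
grasp_force: 29.9
```

Call:
play_rows(
  targets=[
    [3, 35, 0, 0, 0, 0, -1],
    [3, 35, 0, 0, 0, 0, -1],
    [3, 35, 0, 0, 0, 0, -1],
    [3, 35, 0, 0, 0, 0, -1],
    [3, 35, 0, 0, 0, 0, -1],
    [3, 30, 0, 0, 0, 0, -1],
    [1, 18, 0, 0, 0, 0, -1],
    [0, 0, 0, 0, 0, 0, -1],
  ],
)

```text
time: 6.55
tcp_pos: [526.6, 208.2, 130.2]
tool_rot: [0.991, -0.135, 0.0, -0.002]
ft_force: [0.4, 0.4, 0.0]
width: 15.0
grasp_force: 29.9
```

```bash
python3 - <<'E'
from h import *
im=camera('scene'); o=get_obs(); u,v=proj('scene',o['tcp_pos'])[0]
print(u,v,o['tcp_pos'],o['ft_force'],o['width'],o['time'])
u,v=int(u),int(v); cv2.imwrite('pics/s2.png',cv2.resize(im[max(0,v-40):v+60,max(0,u-80):u+60,::-1],None,fx=5,fy=5,interpolation=2))
print([(d['p'],d['point']) for d in landmark_of('scene','rest')])
camera('top');print([(d['p'],d['point']) for d in landmark_of('top','rest')])
E
```

```text
282.2916105913075 149.4420877991018 [526.59966645 204.52035708 130.25443901] [ 0.43408539 -1.09194736 -0.58927131] 14.994999925600414 6.6
[(0.61, [479.1, 578.8, -1.0]), (0.39, [534.4, 206.6, 110.4])]
[]
```

View pics/s2.png

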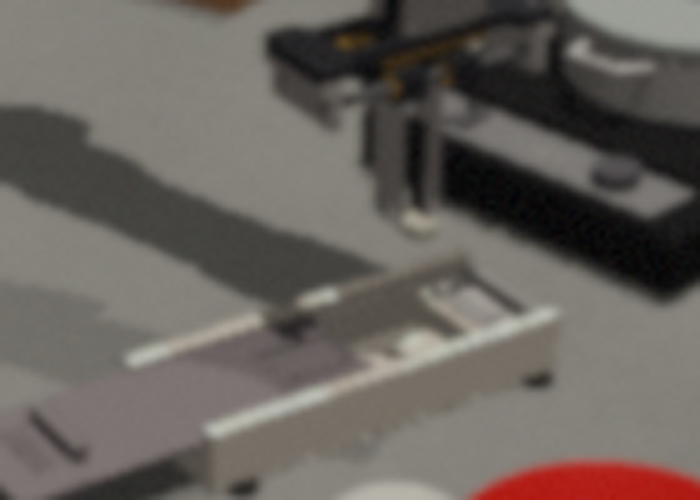

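```bash
python3 - <<'E'
import cv2,numpy as np
a=cv2.imread('pics/top0.png')[275:375,285:425]; b=cv2.imread('pics/scene0.png')[235:335,370:510]
cv2.imwrite('pics/c.png',cv2.resize(np.vstack([a,b]),None,fx=3,fy=3,interpolation=2)[:600])
E
```

```text
(no output)
```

View pics/c.png

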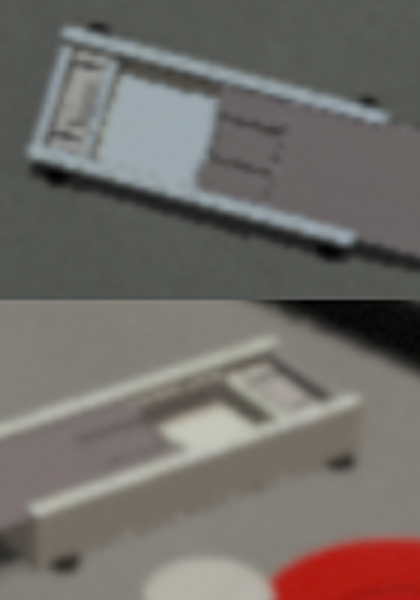

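Call:
play_rows(
  targets=[
    [0, -2, -20, 0, 0, 0, -1],
    [0, 0, -20, 0, 0, 0, -1],
    [0, 0, -20, 0, 0, 0, -1],
    [0, 0, -15, 0, 0, 0, -1],
    [0, 0, -10, 0, 0, 0, -1],
    [0, 0, -10, 0, 0, 0, -1],
    [0, 0, -5, 0, 0, 0, -1],
    [0, 0, 0, 0, 0, 0, -1],
  ],
)

```text
time: 7.42
tcp_pos: [526.7, 199.2, 29.8]
tool_rot: [0.99, -0.139, -0.0, 0.0]
ft_force: [0.1, -0.5, -0.2]
width: 15.1
grasp_force: 29.9
```

Call:
play_rows(
  targets=[
    [0, 0, -2, 0, 0, 0, -1],
    [0, 0, -1, 0, 0, 0, -1],
    [0, 0, 0, 0, 0, 0, -1],
    [0, 0, 0, 0, 0, 0, -1],
  ],
)

```text
time: 7.75
tcp_pos: [527.3, 200.2, 28.0]
tool_rot: [0.99, -0.139, 0.0, -0.0]
ft_force: [0.6, 0.5, -0.3]
width: 15.4
grasp_force: 29.9
```

Call:
play_rows(
  targets=[
    [0, 0, -1, 0, 0, 0, -1],
    [0, 0, 0, 0, 0, 0, -1],
    [0, 0, 0, 0, 0, 0, -1],
  ],
)

```text
time: 8.0
tcp_pos: [527.0, 200.1, 26.6]
tool_rot: [0.99, -0.139, 0.0, -0.0]
ft_force: [0.2, 0.5, 0.3]
width: 15.4
grasp_force: 29.9
```

Call:
play_rows(
  targets=[
    [0, 0, -1, 0, 0, 0, -1],
    [0, 0, 0, 0, 0, 0, -1],
    [0, 0, 0, 0, 0, 0, -1],
  ],
)

```text
time: 8.25
tcp_pos: [526.9, 200.0, 25.4]
tool_rot: [0.99, -0.139, -0.0, 0.0]
ft_force: [0.8, -0.3, -0.3]
width: 15.2
grasp_force: 29.9
```

Call:
play_rows(
  targets=[
    [0, 0, -1, 0, 0, 0, -1],
    [0, 0, 0, 0, 0, 0, -1],
    [0, 0, 0, 0, 0, 0, -1],
  ],
)

```text
time: 8.5
tcp_pos: [527.1, 200.0, 24.9]
tool_rot: [0.99, -0.139, 0.0, -0.0]
ft_force: [-1.2, -0.8, 3.9]
width: 15.7
grasp_force: 29.9
```

Call:
play_rows(
  targets=[
    [0, 0, 0, 0, 0, 0, -0.55],
    [0, 0, 0, 0, 0, 0, -0.45],
    [0, 0, 0, 0, 0, 0, -0.35],
    [0, 0, 0, 0, 0, 0, -0.35],
    [0, 0, 0, 0, 0, 0, -0.35],
    [0, 0, 0, 0, 0, 0, -0.35],
  ],
)

```text
time: 9.0
tcp_pos: [527.0, 200.0, 24.4]
tool_rot: [0.99, -0.139, -0.0, 0.0]
ft_force: [-0.1, 0.9, -0.0]
width: 30.6
grasp_force: 0.0
```

Call:
play_rows(
  targets=[
    [0, 0, 5, 0, 0, 0, -0.35],
    [0, 0, 15, 0, 0, 0, -0.35],
    [0, 0, 30, 0, 0, 0, -0.35],
    [0, 0, 35, 0, 0, 0, -0.35],
    [-5, -25, 20, 0, 0, 0, -0.7],
    [-9, -35, 0, 0, 0, 0, -1],
    [-9, -35, 0, 0, 0, 0, -1],
    [-9, -35, 0, 0, 0, 0, -1],
  ],
)

```text
time: 9.67
tcp_pos: [494.8, 69.1, 130.5]
tool_rot: [0.99, -0.138, 0.001, -0.0]
ft_force: [0.4, 0.1, 0.4]
width: 7.3
grasp_force: 0.0
```

Call:
play_rows(
  targets=[
    [-9, -35, 0, 0, 0, 0, -1],
    [-9, -35, 0, 0, 0, 0, -1],
    [-9, -35, 0, 0, 0, 0, -1],
    [-9, -35, 0, 0, 0, 0, -1],
    [-8, -20, 0, 0, 0, 0, -1],
    [0, 0, 0, 0, 0, 0, -1],
    [0, 0, 0, 0, 0, 0, -1],
  ],
)

```text
time: 10.25
tcp_pos: [450.7, -91.2, 129.9]
tool_rot: [0.99, -0.141, 0.0, 0.0]
ft_force: [0.9, -0.1, -0.0]
width: 0.6
grasp_force: 0.0
```

```bash
python3 - <<'E'
from h import *
ims=[]
for c in ['scene','top']:
  im=camera(c); u,v=proj(c,[526,200,10])[0].astype(int); ims.append(cv2.resize(im[v-40:v+40,u-70:u+70,::-1],None,fx=3.7,fy=3.7,interpolation=2))
  for t in ['rest','cover_nose','thumb_bar','cover','catch']:
    print(c,t,[(round(d['p'],2),d['point']) for d in landmark_of(c,t)[:2]])
cv2.imwrite('pics/p.png',np.vstack(ims)); o=get_obs(); print(o['tcp_pos'],o['ft_force'],o['time'],o['width'])
E
```

```text
scene rest [(0.43, [529.4, 204.3, 4.4])]
scene cover_nose [(0.73, [517.2, 161.3, 33.2])]
scene thumb_bar [(0.6, [462.7, -43.6, 48.3])]
scene cover [(0.91, [480.0, 32.1, 34.2])]
scene catch [(0.59, [549.2, 281.2, 33.5])]
top rest [(0.67, [460.7, -40.0, 47.4]), (0.42, [526.1, 201.1, 5.1])]
top cover_nose [(0.81, [519.2, 163.0, 33.4])]
top thumb_bar [(0.73, [458.6, -40.4, 51.4])]
top cover [(0.57, [481.3, 29.0, 36.0])]
top catch [(0.74, [547.2, 278.2, 36.0])]
[451.04866647 -89.73526279 129.44553642] [-0.35775245 -0.31942458 -0.26584997] 10.85 0.6023510908366144
```

View pics/p.png

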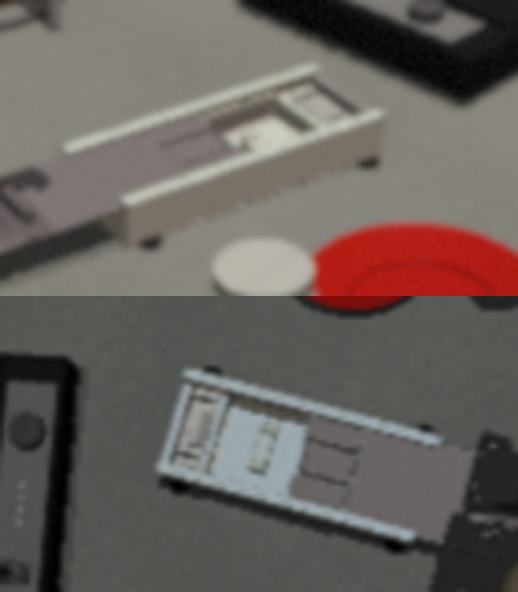

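Call:
play_rows(
  targets=[
    [-5, 1, -20, 0, 0, 0, -1],
    [0, 0, -20, 0, 0, 0, -1],
    [0, 0, -15, 0, 0, 0, -1],
    [0, 0, -10, 0, 0, 0, -1],
    [0, 0, -4, 0, 0, 0, -1],
    [0, 0, -2, 0, 0, 0, -1],
    [0, 0, 0, 0, 0, 0, -1],
    [0, 0, 0, 0, 0, 0, -1],
  ],
)

```text
time: 11.52
tcp_pos: [446.4, -89.1, 58.9]
tool_rot: [0.99, -0.139, 0.0, 0.0]
ft_force: [-0.2, 0.4, -0.1]
width: 0.3
grasp_force: 0.0
```

Call:
play_rows(
  targets=[
    [1.35, 4.8, 0, 0, 0, 0, -1],
    [1.35, 4.8, 0, 0, 0, 0, -1],
    [1.35, 4.8, 0, 0, 0, 0, -1],
    [1.35, 4.8, 0, 0, 0, 0, -1],
    [0.5, 1.9, 0, 0, 0, 0, -1],
    [0.5, 1.9, 0, 0, 0, 0, -1],
    [0.5, 1.9, 0, 0, 0, 0, -1],
    [0, 0, 0, 0, 0, 0, -1],
  ],
)

```text
time: 12.18
tcp_pos: [453.0, -63.7, 58.5]
tool_rot: [0.99, -0.139, -0.0, -0.0]
ft_force: [0.1, -0.6, 0.3]
width: 0.5
grasp_force: 0.0
```

Call:
play_rows(
  targets=[
    [0.5, 1.9, 0, 0, 0, 0, -1],
    [0.5, 1.9, 0, 0, 0, 0, -1],
    [0.5, 1.9, 0, 0, 0, 0, -1],
    [0.5, 1.9, 0, 0, 0, 0, -1],
  ],
)

```text
time: 12.52
tcp_pos: [454.9, -56.5, 58.5]
tool_rot: [0.99, -0.139, 0.0, 0.0]
ft_force: [-0.2, -0.3, -0.3]
width: 0.3
grasp_force: 0.4
```

Call:
play_rows(
  targets=[
    [0.5, 1.9, 0, 0, 0, 0, -1],
    [0.5, 1.9, 0, 0, 0, 0, -1],
    [0.5, 1.9, 0, 0, 0, 0, -1],
    [0.5, 1.9, 0, 0, 0, 0, -1],
  ],
)

```text
time: 12.85
tcp_pos: [456.9, -48.7, 58.5]
tool_rot: [0.99, -0.139, 0.0, 0.0]
ft_force: [-1.1, -1.8, 0.2]
width: 0.5
grasp_force: 0.4
```

Call:
play_rows(
  targets=[
    [0.8, 2.9, 0, 0, 0, 0, -1],
    [1.1, 3.9, 0, 0, 0, 0, -1],
    [1.1, 3.9, 0, 0, 0, 0, -1],
    [1.1, 3.9, 0, 0, 0, 0, -1],
    [1.1, 3.9, 0, 0, 0, 0, -1],
    [1.1, 3.9, 0, 0, 0, 0, -1],
  ],
)

```text
time: 13.35
tcp_pos: [463.3, -26.0, 58.5]
tool_rot: [0.99, -0.139, 0.0, -0.0]
ft_force: [0.6, -0.7, 0.5]
width: 0.5
grasp_force: 0.5
```

Call:
play_rows(
  targets=[
    [1.1, 3.9, 0, 0, 0, 0, -1],
    [1.1, 3.9, 0, 0, 0, 0, -1],
    [1.1, 3.9, 0, 0, 0, 0, -1],
    [1.1, 3.9, 0, 0, 0, 0, -1],
    [1.1, 3.9, 0, 0, 0, 0, -1],
    [1.1, 3.9, 0, 0, 0, 0, -1],
  ],
)

```text
time: 13.85
tcp_pos: [469.9, -2.7, 58.5]
tool_rot: [0.99, -0.139, 0.0, 0.0]
ft_force: [-0.1, -2.4, 1.5]
width: 0.5
grasp_force: 0.5
```

```bash
python3 - <<'E'
from h import *
o=get_obs(); print(o['tcp_pos'],o['ft_force'],o['time'])
for c in ['scene','top']:
  camera(c)
  for t in ['thumb_bar','cover_nose','catch','cover']:
    print(c,t,[(round(d['p'],2),d['point']) for d in landmark_of(c,t)[:1]])
E
```

```text
[469.89188667  -2.71508014  58.48200484] [-0.09324023 -2.3501515   1.53363637] 13.85
scene thumb_bar [(0.66, [476.6, 13.2, 55.3])]
scene cover_nose [(0.65, [532.2, 219.8, 31.5])]
scene catch [(0.69, [548.2, 279.8, 33.0])]
scene cover [(0.75, [496.1, 88.4, 31.7])]
top thumb_bar []
top cover_nose [(0.94, [533.9, 222.9, 33.1])]
top catch [(0.65, [545.5, 279.3, 35.7])]
top cover [(0.79, [495.2, 93.4, 34.8])]
```

Call:
play_rows(
  targets=[
    [1.1, 3.9, 0, 0, 0, 0, -1],
    [1.1, 3.9, 0, 0, 0, 0, -1],
    [1.1, 3.9, 0, 0, 0, 0, -1],
    [1.1, 3.9, 0, 0, 0, 0, -1],
    [0.8, 2.9, 0, 0, 0, 0, -1],
    [0.5, 1.9, 0, 0, 0, 0, -1],
    [0.25, 1, 0, 0, 0, 0, -1],
  ],
)

```text
time: 14.93
tcp_pos: [475.9, 18.8, 58.5]
tool_rot: [0.99, -0.139, 0.0, -0.0]
ft_force: [-0.3, -0.8, 0.7]
width: 0.9
grasp_force: 0.5
```

Call:
play_rows(
  targets=[
    [0.27, 0.96, 0, 0, 0, 0, -1],
    [0.27, 0.96, 0, 0, 0, 0, -1],
    [0.27, 0.96, 0, 0, 0, 0, -1],
    [0.27, 0.96, 0, 0, 0, 0, -1],
    [0.27, 0.96, 0, 0, 0, 0, -1],
    [0.27, 0.96, 0, 0, 0, 0, -1],
  ],
)

```text
time: 15.43
tcp_pos: [477.4, 24.1, 58.5]
tool_rot: [0.99, -0.139, 0.0, 0.0]
ft_force: [0.3, -0.9, 1.1]
width: 0.6
grasp_force: 0.4
```

Call:
play_rows(
  targets=[
    [0.27, 0.96, 0, 0, 0, 0, -1],
    [0.27, 0.96, 0, 0, 0, 0, -1],
    [0.27, 0.96, 0, 0, 0, 0, -1],
    [0.27, 0.96, 0, 0, 0, 0, -1],
    [0.27, 0.96, 0, 0, 0, 0, -1],
    [0.27, 0.96, 0, 0, 0, 0, -1],
  ],
)

```text
time: 15.93
tcp_pos: [479.0, 29.9, 58.5]
tool_rot: [0.99, -0.139, 0.0, 0.0]
ft_force: [-0.8, -1.0, -0.5]
width: 0.3
grasp_force: 0.4
```

Call:
play_rows(
  targets=[
    [0.27, 0.96, 0, 0, 0, 0, -1],
    [0.27, 0.96, 0, 0, 0, 0, -1],
    [0.27, 0.96, 0, 0, 0, 0, -1],
    [0.27, 0.96, 0, 0, 0, 0, -1],
  ],
)

```text
time: 16.27
tcp_pos: [480.1, 33.8, 58.5]
tool_rot: [0.99, -0.139, 0.0, 0.0]
ft_force: [-0.1, -0.9, -0.2]
width: 0.2
grasp_force: 0.4
```

Call:
play_rows(
  targets=[
    [0.27, 0.96, 0, 0, 0, 0, -1],
    [0.27, 0.96, 0, 0, 0, 0, -1],
    [0.27, 0.96, 0, 0, 0, 0, -1],
    [0.27, 0.96, 0, 0, 0, 0, -1],
  ],
)

```text
time: 16.6
tcp_pos: [481.2, 37.6, 58.5]
tool_rot: [0.99, -0.139, -0.0, 0.0]
ft_force: [-0.2, -1.2, 1.0]
width: 0.6
grasp_force: 0.4
```

Call:
play_rows(
  targets=[
    [0.27, 0.96, 0, 0, 0, 0, -1],
    [0.27, 0.96, 0, 0, 0, 0, -1],
    [0.27, 0.96, 0, 0, 0, 0, -1],
  ],
)

```text
time: 16.85
tcp_pos: [481.9, 40.3, 58.5]
tool_rot: [0.99, -0.139, -0.0, 0.0]
ft_force: [-0.1, -1.7, 1.1]
width: 0.7
grasp_force: 0.8
```

Call:
play_rows(
  targets=[
    [0.27, 0.96, 0, 0, 0, 0, -1],
    [0.27, 0.96, 0, 0, 0, 0, -1],
    [0.27, 0.96, 0, 0, 0, 0, -1],
  ],
)

```text
time: 17.1
tcp_pos: [482.4, 42.3, 58.5]
tool_rot: [0.99, -0.139, -0.0, 0.001]
ft_force: [-1.2, -4.5, 1.6]
width: 0.4
grasp_force: 2.6
```

Call:
play_rows(
  targets=[
    [0.27, 0.96, 0, 0, 0, 0, -1],
    [0.27, 0.96, 0, 0, 0, 0, -1],
  ],
)

```text
time: 17.27
tcp_pos: [482.8, 43.8, 58.5]
tool_rot: [0.99, -0.14, -0.0, 0.001]
ft_force: [-1.2, -6.0, 2.5]
width: 0.5
grasp_force: 3.4
```

Call:
play_rows(
  targets=[
    [0.27, 0.96, 0, 0, 0, 0, -1],
    [0.27, 0.96, 0, 0, 0, 0, -1],
  ],
)

```text
time: 17.43
tcp_pos: [483.1, 45.0, 58.5]
tool_rot: [0.99, -0.14, -0.0, 0.001]
ft_force: [-1.7, -8.5, 2.7]
width: 0.8
grasp_force: 4.2
```

Call:
play_rows(
  targets=[
    [0.27, 0.96, 0, 0, 0, 0, -1],
    [0.27, 0.96, 0, 0, 0, 0, -1],
  ],
)

```text
time: 17.6
tcp_pos: [483.4, 46.2, 58.5]
tool_rot: [0.99, -0.14, -0.001, 0.002]
ft_force: [-2.3, -10.0, 3.2]
width: 0.5
grasp_force: 5.0
```

Call:
play_rows(
  targets=[
    [0.13, 0.48, 0, 0, 0, 0, -1],
    [0.13, 0.48, 0, 0, 0, 0, -1],
  ],
)

```text
time: 17.77
tcp_pos: [483.5, 46.8, 58.5]
tool_rot: [0.99, -0.14, -0.001, 0.002]
ft_force: [-2.8, -10.4, 3.5]
width: 0.4
grasp_force: 5.2
```

Call:
play_rows(
  targets=[
    [0.13, 0.48, 0, 0, 0, 0, -1],
    [0.13, 0.48, 0, 0, 0, 0, -1],
  ],
)

```text
time: 17.93
tcp_pos: [483.7, 47.4, 58.5]
tool_rot: [0.99, -0.14, -0.001, 0.002]
ft_force: [-3.3, -10.6, 3.7]
width: 0.4
grasp_force: 5.6
```

Call:
play_rows(
  targets=[
    [0.13, 0.48, 0.2, 0, 0, 0, -1],
    [0.13, 0.48, 0.2, 0, 0, 0, -1],
  ],
)

```text
time: 18.1
tcp_pos: [484.0, 49.3, 58.7]
tool_rot: [0.99, -0.14, -0.001, 0.001]
ft_force: [-2.0, -5.8, -0.8]
width: 0.6
grasp_force: 3.0
```

Call:
play_rows(
  targets=[
    [0.13, 0.48, 0.2, 0, 0, 0, -1],
    [0.13, 0.48, 0.2, 0, 0, 0, -1],
  ],
)

```text
time: 18.27
tcp_pos: [484.5, 51.4, 59.0]
tool_rot: [0.99, -0.14, -0.001, 0.001]
ft_force: [-1.1, -4.8, -0.0]
width: 0.7
grasp_force: 2.9
```

Call:
play_rows(
  targets=[
    [0.13, 0.48, 0, 0, 0, 0, -1],
    [0.13, 0.48, 0, 0, 0, 0, -1],
    [0.13, 0.48, 0, 0, 0, 0, -1],
    [0.13, 0.48, 0, 0, 0, 0, -1],
  ],
)

```text
time: 18.6
tcp_pos: [485.0, 53.4, 59.0]
tool_rot: [0.99, -0.14, -0.001, 0.001]
ft_force: [-1.4, -5.3, -0.4]
width: 0.4
grasp_force: 2.9
```

Call:
play_rows(
  targets=[
    [0.13, 0.48, 0, 0, 0, 0, -1],
    [0.13, 0.48, 0, 0, 0, 0, -1],
    [0.13, 0.48, 0, 0, 0, 0, -1],
    [0.13, 0.48, 0, 0, 0, 0, -1],
  ],
)

```text
time: 18.93
tcp_pos: [485.6, 55.3, 59.0]
tool_rot: [0.99, -0.14, -0.001, 0.001]
ft_force: [-2.3, -5.8, -0.1]
width: 0.8
grasp_force: 2.9
```

Call:
play_rows(
  targets=[
    [0.13, 0.48, 0, 0, 0, 0, -1],
    [0.13, 0.48, 0, 0, 0, 0, -1],
    [0.13, 0.48, 0, 0, 0, 0, -1],
    [0.13, 0.48, 0, 0, 0, 0, -1],
  ],
)

```text
time: 19.27
tcp_pos: [487.1, 59.3, 59.2]
tool_rot: [0.99, -0.139, 0.0, -0.0]
ft_force: [-1.5, -0.2, -0.3]
width: 0.5
grasp_force: 0.3
```

Call:
play_rows(
  targets=[
    [0.13, 0.48, 0, 0, 0, 0, -1],
    [0.13, 0.48, 0, 0, 0, 0, -1],
  ],
)

```text
time: 19.43
tcp_pos: [487.4, 59.9, 59.3]
tool_rot: [0.99, -0.139, 0.0, -0.0]
ft_force: [-0.2, -2.5, -0.3]
width: 0.5
grasp_force: 0.9
```

Call:
play_rows(
  targets=[
    [0.13, 0.48, 0, 0, 0, 0, -1],
    [0.13, 0.48, 0, 0, 0, 0, -1],
  ],
)

```text
time: 19.6
tcp_pos: [487.4, 60.1, 59.3]
tool_rot: [0.99, -0.139, -0.0, 0.0]
ft_force: [-0.9, -3.6, -0.4]
width: 0.8
grasp_force: 1.6
```

Call:
play_rows(
  targets=[
    [0.13, 0.48, 0, 0, 0, 0, -1],
    [0.13, 0.48, 0, 0, 0, 0, -1],
    [0, 0, 0, 0, 0, 0, -1],
  ],
)

```text
time: 19.85
tcp_pos: [487.5, 60.2, 59.3]
tool_rot: [0.99, -0.139, -0.0, 0.001]
ft_force: [-1.5, -5.8, 1.0]
width: 0.7
grasp_force: 2.3
```

```bash
python3 - <<'E'
from h import *
ims=[]
for c in ['scene','top']:
  im=camera(c); u,v=proj(c,[535,240,30])[0].astype(int); ims.append(cv2.resize(im[v-40:v+40,u-70:u+70,::-1],None,fx=3.7,fy=3.7,interpolation=2))
  for t in ['cover_nose','thumb_bar','cover','catch']:
    print(c,t,[(round(d['p'],2),d['point']) for d in landmark_of(c,t)[:1]])
cv2.imwrite('pics/q.png',np.vstack(ims)); o=get_obs(); print(o['tcp_pos'],o['ft_force'],o['time'])
E
```

```text
scene cover_nose [(0.86, [549.1, 280.8, 32.3])]
scene thumb_bar [(0.56, [494.9, 74.7, 54.7])]
scene cover [(0.7, [514.1, 148.4, 31.3])]
scene catch [(0.84, [547.8, 279.4, 33.4])]
top cover_nose [(0.75, [549.2, 283.6, 32.8])]
top thumb_bar []
top cover [(0.7, [513.6, 150.3, 34.2])]
top catch [(0.9, [546.5, 278.5, 35.1])]
[487.50579258  60.22463747  59.2519975 ] [-1.22271408 -6.0329831   0.36278616] 20.35
```

View pics/q.png

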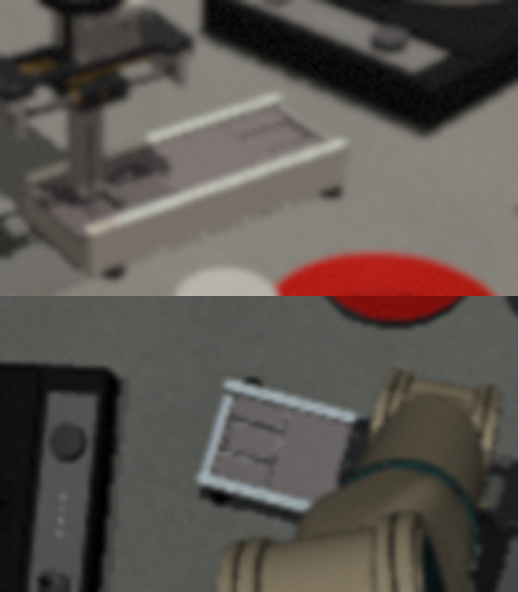

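Call:
play_rows(
  targets=[
    [-0.5, -1.9, 0, 0, 0, 0, -1],
    [-1.3, -4.8, 0, 0, 0, 0, -1],
    [-2.7, -9.6, 0, 0, 0, 0, -1],
    [0, 0, 20, 0, 0, 0, -1],
    [0, 0, 35, 0, 0, 0, -1],
    [0, 0, 35, 0, 0, 0, -1],
    [0, 0, 0, 0, 0, 0, -1],
    [0, 0, 0, 0, 0, 0, -1],
  ],
)

```text
time: 21.02
tcp_pos: [484.6, 45.3, 151.1]
tool_rot: [0.99, -0.139, 0.002, -0.001]
ft_force: [-0.4, -0.2, 0.1]
width: 0.4
grasp_force: 0.0
```

```bash
python3 - <<'E'
from h import *
for c in ['scene','top']:
  camera(c)
  for t in ['cover_nose','thumb_bar','cover','catch']:
    print(c,t,[(round(d['p'],2),d['point']) for d in landmark_of(c,t)[:1]])
o=get_obs(); print(o['tcp_pos'],o['ft_force'],o['time'])
E
```

```text
scene cover_nose [(0.79, [550.6, 282.3, 35.8])]
scene thumb_bar []
scene cover [(0.77, [515.0, 148.8, 33.5])]
scene catch [(0.94, [550.3, 279.4, 30.2])]
top cover_nose [(0.65, [551.6, 282.2, 30.7])]
top thumb_bar [(0.29, [513.1, 153.6, 34.4])]
top cover [(0.93, [515.1, 151.2, 31.6])]
top catch [(0.89, [543.7, 278.0, 34.7])]
[483.02396147  45.12806554 148.78584303] [ 1.52058802  0.06447649 -0.22549379] 21.5167
```

The cover stayed home after I let go, so I'm handing in.

```bash
python3 -c "
from cell import *
print(finish_job())"
```

```text
the job is handed in; nothing more can be done
None
```

The rest is lying flat in the box and the cover is shut against the catch: I felt the click, it stayed home after I let go, and the job is handed in (no verdict was returned).

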